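# Sort sealed jars and show one to the inspection camera

### The arm

A 6-joint arm with a two-finger parallel gripper is mounted at the origin on the work surface. World frame = base frame: x ahead of the robot, y to its left, z up, the work surface at z = 0. Lengths are in mm, angles in rad, forces in N, time in s.
With the tool pointing down it reaches from about 350 to 975 mm from the base axis. Payload 7.1 kg.
Tool frame: the origin (TCP) lies at the very end of the fingers, on their centre line; the grasp point (between the pads) lies 19 mm behind it; z points along the fingers, x is the direction in which the jaws open and shut, and the axes are right-handed (so a half turn about z gives the same grasp; the last joint's range is limited). The gripper opens to 88 mm and grips with 3 to 60 N. Pads are 20 mm wide; open, the fingers measure 115 mm over their backs; the gripper's body (75 mm by 178 mm) begins 61 mm behind the grasp point.
Start: joints at [1.265, 0.423, 1.63, -0, 1.089, -0.019], TCP at [176.771, 599.464, 194.075] pointing down, gripper open.
Joint ranges: [-3, 3], [-0.9, 2.11], [0.09, 2.58], [-1.31, 4.45], [0.11, 2.69], [-2.54, 2.54]. Speed limits (rad/s): [2.39, 2.39, 3.01, 3.14, 3.14, 3.14].

### API

Orientations are given as a rotation vector (axis times angle).
In Python, from workcell import * gives the robot as it stands.
- The arm moves only by the tool arm_command, never from a script. Its argument "increments" is a list of rows, each a list of 2 entries, a list of its own where there are three numbers: the shift along the tool's x, y, z in cm, then the turn about the tool's z in degrees. In form: [[[dx, dy, dz], turn], ...]. A call has 1 to 20 rows; each row shifts and turns the pose as measured when the row begins, along the tool's axes as they then stand; what a row does not reach is not made up. A row lasts 1/10 s, in which the tool goes at most 50 mm and 8.59 degrees, less where a joint would pass 70% of its speed; a pose out of reach is approached as far as the arm can. A call is refused whole if a number of a shift passes 5 or a number of a turn 8.59, either way. A call with a gripper value outside its range is refused whole. "gripper" is the opening, from 0 (shut) to 1 (fully open), set as the call begins (left out, the last holds). The fingers move at their own pace and stop on an object; the grip force is fixed at half the most. Time passes only in rows, so rows that do not move let the fingers close. It gives the time, the measured TCP pose, the force and the opening at its end, in the units of the state.
- get_obs(): the state, without advancing time (a new reading comes with each control period).
- get_image(name): name is "scene" or "top"; returns the picture (480x640x3 uint8, red, green, blue); there is no depth.
- camera_params(name): a dict with "K" (3x3 intrinsics, pixels), "rvec" (rotation vector, rad) and "tvec" (3), from world to camera coordinates, as OpenCV has them. Camera axes: x right, y down, z forward; pixel columns grow to the right and rows downward; lengths in mm; the calibration is good to about 2 mm. A picture is of the moment at which its call begins. camera_params takes no time and is no camera call.
- close_job(): hands the job in, once; it reports no verdict.
The state is a dict: "t": time; "qpos": joint angles; "qvel": joint speeds; "joint_torque": joint torques, N m; "ee_pos": TCP position; "orientation": TCP orientation; "ft_force": force on the tool from outside, world axes, zero at the start; "moment": the same for the moment, N m; "width": finger opening in mm.
Only numpy, scipy, OpenCV 4.12 (cv2) and the standard library are available. Lean on these libraries where they do the work, as an engineer would, in place of code of your own. Each camera call takes 0.05 s, during which the arm holds its last target.

### The job

Sort the three jars on the steel tray by the colour of their seal: set the green-sealed one down in a free pocket of the green crate and the red-sealed one in a free pocket of the orange reject crate, upright and without dropping them. Then take up the blue-sealed jar and show it to the inspection camera: hold it in the air over the yellow cross of the camera stand, upright, its middle level with the lens and its seal strip facing the lens, and finish while still holding it there, steadily. Keep all jars upright, do not bump the camera stand, and leave the jars already in the crates, the roll of seals and the spare cap as they are.

Things in the scene. Friction and masses are not known exactly. Their poses are not given: they have to be found in the camera images.
- jar_green_mid (a point): centre of the jar with the green seal strip, on its axis, 72.5 mm above its foot. All jars are alike: 145 mm tall, body 76 mm in diameter up to 84 mm height, neck 56 mm from 102 to 123 mm, cap 62 mm from 123 to 145 mm; cap middle 61.5 mm above this point. z points up through the cap, x to the side with the seal
- jar_red_mid (a point): the same kind of jar as jar_green_mid, with a red seal strip; same point and axes
- jar_blue_mid (a point): the same kind of jar as jar_green_mid, with a blue seal strip; same point and axes: x points to the side with the seal. The one to show to the camera
- jar_blue_seal (a point): point on the blue seal strip on the outside of the blue-sealed jar's body, 38 mm from the jar's axis along its x and 14.5 mm below its centre
- jar_green: the loose amber jar with sand-coloured cap and green seal strip, 0.3 to 0.5 kg like all of them; the strip, 16 mm wide, runs from the cap's middle over its rim and down the jar's +x side; origin at the centre of its foot, z up through the cap
- jar_red: the loose red-sealed jar itself; origin at the centre of its foot
- jar_blue: the loose blue-sealed jar itself; origin at the centre of its foot, x towards its seal
- crate_pass: green open-work crate, fixed, 208 x 208 mm, walls 72 mm high; origin under its centre, z up. Four square pockets, 96 mm apart, centred at x, y = +-48 mm, 92 to 96 mm wide, parted by ribs 46 mm high; their floor is 6 mm above the origin. Pass crate. The pocket at x = +48, y = +48 mm holds a jar already, three are free
- crate_reject: orange open-work crate, fixed, 208 x 208 mm, walls 72 mm high; origin under its centre, z up. Four square pockets, 96 mm apart, centred at x, y = +-48 mm, 92 to 96 mm wide, parted by ribs 46 mm high; their floor is 6 mm above the origin. Reject crate. The pocket at x = +48, y = +48 mm holds a jar already, three are free
- tray: low stainless tray, fixed, 124 x 350 mm, 3 mm floor, rim 12 mm high; origin under its centre, y along its length. The three jars to sort stand on it in a row along y, about 110 mm apart, in any order, seals pointing any way within about 70 degrees of world +x
- camera_stand: inspection camera on a fixed stand: dark steel base plate 350 x 100 x 6 mm with a yellow cross, aluminium post 216 mm high at its far end, camera with lens and 86 mm ring light 160 mm above the bench. Origin on the bench under the cross; x runs along the plate to the camera, z up; the plate reaches from x = -35 to +315 mm
- view_point (a point): where the jar's centre is to be held: straight above the yellow cross, 160 mm above the bench, on the lens's axis. Its x points to the lens, whose front glass is 161.5 mm away, z up; nothing stands within 150 mm of it above the base plate
- jar_passed_mid (a point): centre of the green-sealed jar already in the green crate (same size); leave it
- jar_rejected_mid (a point): centre of the red-sealed jar already in the orange crate (same size); leave it
- seal_roll: blue roll of seal strip lying flat on the bench, 80 mm in diameter, 24 mm high; origin at the centre of its underside; leave it
- spare_cap: spare sand-coloured cap lying on the bench, 62 mm in diameter, 22 mm high; origin at the centre of its underside; leave it

How it is judged (in metres and radians):
On the way:
1. the green-sealed jar stands released in the green crate and the red-sealed jar in the orange crate (x of jar_green_mid in the frame of crate_pass between -0.095 and 0.095 m and y of jar_green_mid in the frame of crate_pass between -0.095 and 0.095 m and z of jar_green_mid in the frame of crate_pass between 0.07 and 0.087 m and angle between each of jar_green_mid, jar_red_mid's own z axis and vertical below 0.09 rad and linear speed of each of jar_green, jar_red below 0.03 m/s and contact force between each of jar_green, jar_red and the arm below 0.2 N and contact force between each of jar_green, jar_red and the fingers below 0.2 N and x of jar_red_mid in the frame of crate_reject between -0.095 and 0.095 m and y of jar_red_mid in the frame of crate_reject between -0.095 and 0.095 m and z of jar_red_mid in the frame of crate_reject between 0.07 and 0.087 m), for 0.2 s.
At the end, for the whole second after the job is handed in: Green- and red-sealed jars stand let go on the floor of the green and the orange crate, upright within 5 degrees. The blue-sealed jar is still, held by the fingers alone: centre within 22 mm of the view point, upright within 8 degrees, seal facing the lens within 15 degrees (all of step 1 and distance between jar_blue_mid and view_point below 0.022 m and angle between jar_blue_mid's own z axis and vertical below 0.14 rad and angle between the x axis of jar_blue_mid and the x axis of view_point, either way round below 0.26 rad and x of jar_blue_seal in the frame of view_point above 0.01 m and linear speed of jar_blue below 0.03 m/s and angular speed of jar_blue below 0.2 rad/s and contact force between jar_blue and the fingers above 2 N and contact force between jar_blue and camera_stand below 0.2 N); the arm keeps its last pose, push and grip.
It fails at once if a jar is dropped (falls free faster than 0.5 m/s) ((contact force between jar_green and the fingers below 0.05 N and linear speed of jar_green above 0.5 m/s) or (contact force between jar_red and the fingers below 0.05 N and linear speed of jar_red above 0.5 m/s) or (contact force between jar_blue and the fingers below 0.05 N and linear speed of jar_blue above 0.5 m/s)).
It fails at once if a jar is tipped more than 30 degrees (angle between any of jar_green_mid, jar_red_mid, jar_blue_mid's own z axis and vertical above 0.52 rad).
It fails at once if a jar already in a crate, the roll or the spare cap is moved more than 25 mm (distance of any of jar_passed_mid, jar_rejected_mid, seal_roll, spare_cap from where it was at the start of the episode above 0.025 m).
It fails at once if the camera stand is bumped with more than 8 N (contact force between camera_stand and anything else above 8 N).
It also fails if it takes over 67 s, if anything falls off the work surface, if the arm or the gripper's body presses on something with over 40 N, if the wrist force passes 120 N, or if a joint passes its speed limit or range.

## Working session

There is one attempt and no reset: what is moved stays moved. The work goes in short steps, Python scripts to look and compute and a tool call to move; the robot and the scene stay as the last step left them, time stands still between calls to the robot, and variables do not carry over. Pictures are saved under pics/ and viewed, and the job is handed in when it is done.

Besides the shell and the picture viewer there is one more tool, called after "Emit:" as name(argument=value, ...), one argument or row to a line, values as JSON. arm_command: Moves the arm, as the interface text tells. Its arguments: {"type":"object","properties":{"increments":{"type":"array","items":{"type":"array"}},"gripper":{"type":"number"}},"required":["increments"]}

```bash
ls; mkdir -p pics; python3 - <<'E'
from workcell import *
import cv2
o=get_obs();print(o)
for n in("scene","top"):
    cv2.imwrite(f"pics/{n}0.png",get_image(n)[:,:,::-1]);print(n,camera_params(n))
E
```

```text
pics
{'t': 0.0, 'qpos': array([ 1.26498177e+00,  4.23846107e-01,  1.63069146e+00, -3.47773241e-05,
        1.08861942e+00, -1.90163460e-02]), 'qvel': array([ 3.14614739e-04,  8.83796761e-04, -7.19272404e-06,  7.51802772e-04,
        6.28132347e-04,  1.09352400e-03]), 'joint_torque': array([-1.89442013e-03, -5.44635057e+01, -2.73670095e+01,  6.43750001e-02,
        2.26214557e-02, -1.35433875e-04]), 'ee_pos': array([176.61253899, 598.88939179, 193.29788305]), 'orientation': array([ 2.51533587e+00,  1.88063682e+00, -1.96682445e-03]), 'ft_force': array([-1.32403064, -0.78647479, -0.29202944]), 'moment': array([ 0.05406298,  0.01574369, -0.01141988]), 'width': 87.79855889711676}
scene {'K': array([[522.41963078,   0.        , 330.69176093],
       [  0.        , 522.41963078, 235.02667366],
       [  0.        ,   0.        ,   1.        ]]), 'rvec': array([ 2.31865716,  0.81036564, -0.32036797]), 'tvec': array([-456.96145239, -175.64568163, 1432.46702902])}
top {'K': array([[624.33162414,   0.        , 322.4886785 ],
       [  0.        , 624.33162414, 238.91308995],
       [  0.        ,   0.        ,   1.        ]]), 'rvec': array([ 2.13396454, -2.12798833,  0.16546574]), 'tvec': array([  23.31032909,  588.08290147, 1574.35259977])}
```

View pics/scene0.png

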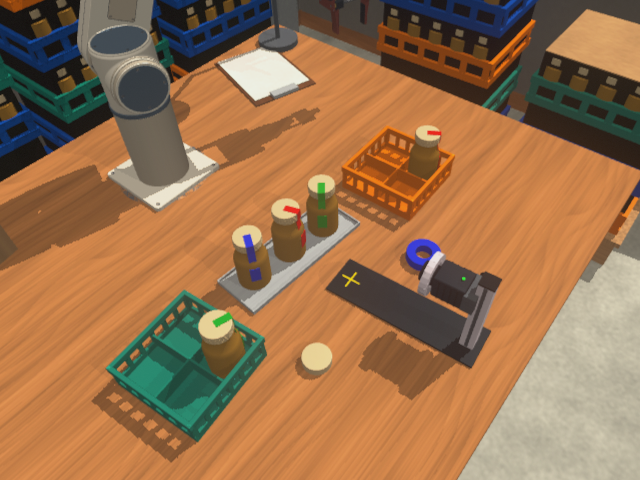

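View pics/top0.png

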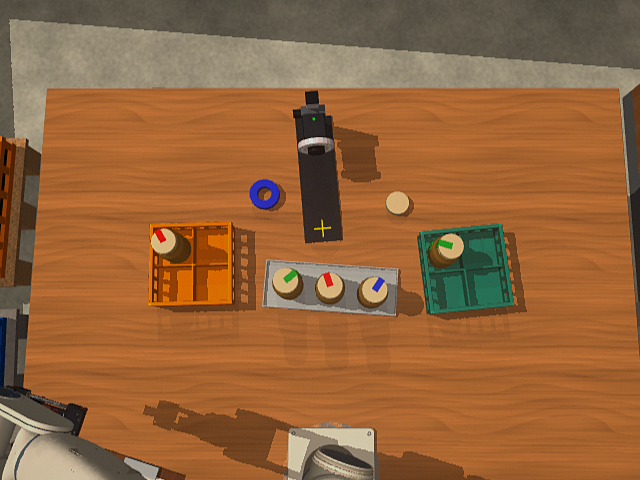

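```bash
cat > h.py <<'E'
import numpy as np, cv2
from workcell import *
def ray(n,uv):
    p=camera_params(n);R=cv2.Rodrigues(p["rvec"])[0];C=-R.T@p["tvec"]
    d=R.T@np.linalg.inv(p["K"])@np.array([uv[0],uv[1],1.]);return C,d
def onz(n,uv,z):
    C,d=ray(n,uv);return C+d*(z-C[2])/d[2]
def proj(n,P):
    p=camera_params(n);return cv2.projectPoints(np.array(P,float).reshape(-1,3),p["rvec"],p["tvec"],p["K"],None)[0].reshape(-1,2)
E
python3 - <<'E'
from h import *
im=cv2.imread("pics/top0.png");hsv=cv2.cvtColor(im,cv2.COLOR_BGR2HSV)
print("cam",ray("top",(320,240))[0],ray("scene",(320,240))[0])
for uv in[(288,281),(330,286),(374,290),(160,240),(450,247),(388,203),(345,340),(500,270),(230,270)]:print(uv,hsv[uv[1],uv[0]])
def crop(n,x0,y0,w,h,s,src):
    cv2.imwrite(f"pics/{n}.png",cv2.resize(src[y0:y0+h,x0:x0+w],None,fx=s,fy=s,interpolation=cv2.INTER_CUBIC))
crop("c1",255,205,150,115,5,im);crop("c2",140,210,110,110,5,im);crop("c3",410,215,120,110,5,im)
E
```

```text
cam [ 321.82662377    8.71119603 1649.64320935] [1036.98922058 -536.779803    963.40425739]
(288, 281) [ 52 153 158]
(330, 286) [ 14 128 215]
(374, 290) [131  66 162]
(160, 240) [  0 255 215]
(450, 247) [ 61 224 147]
(388, 203) [ 18 114 215]
(345, 340) [ 13 181 148]
(500, 270) [ 78 154  88]
(230, 270) [ 15 250 224]
```

View pics/c1.png

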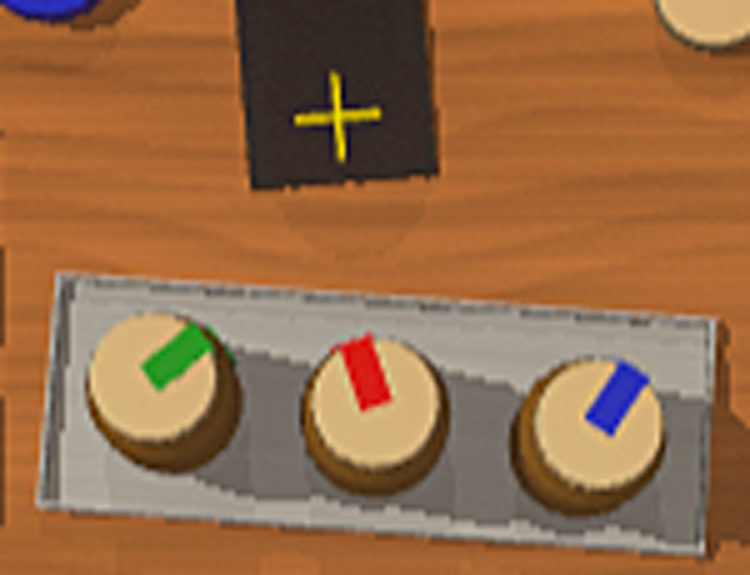

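View pics/c2.png

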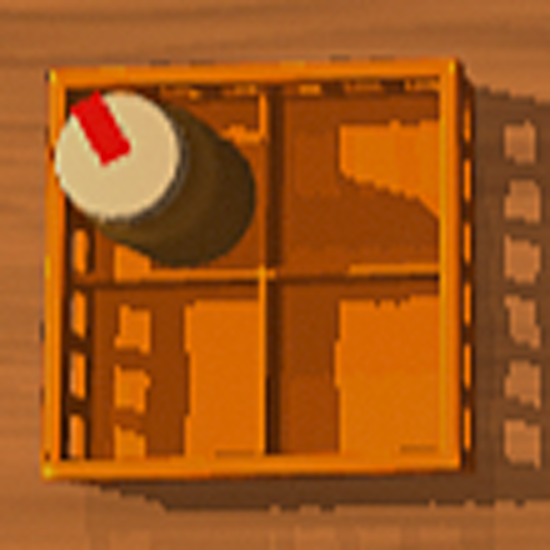

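View pics/c3.png

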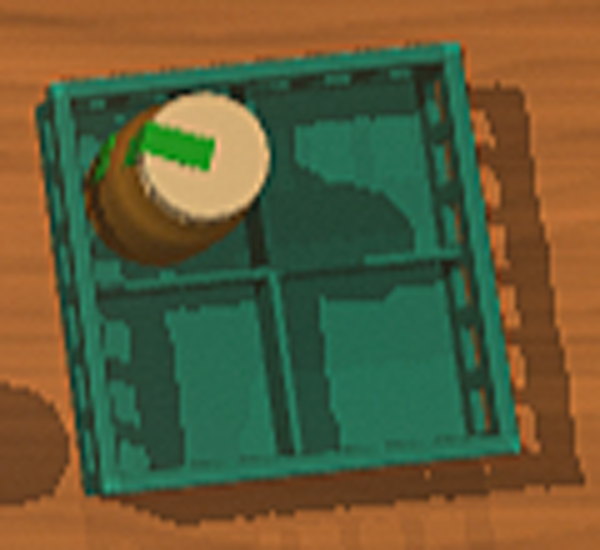

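```bash
cat >> h.py <<'E'
def seals(im,boxes,z):
    hsv=cv2.cvtColor(im,cv2.COLOR_BGR2HSV);out={}
    for k,(x0,y0,x1,y1,lo,hi) in boxes.items():
        h,s,v=cv2.split(hsv)
        H=h.astype(int)
        cap=((H>=10)&(H<=24)&(s>60)&(s<150)&(v>165))
        if lo>hi: st=((H>=lo)|(H<=hi))&(s>190)&(v>120)
        else: st=(H>=lo)&(H<=hi)&(s>120)&(v>110)
        box=np.zeros(h.shape,bool);box[y0:y1,x0:x1]=1
        st=(st&box).astype(np.uint8);cap=(cap&box).astype(np.uint8)
        n,l,sa,c=cv2.connectedComponentsWithStats(st);i=1+np.argmax(sa[1:,4]);st=(l==i).astype(np.uint8)
        m=cap|st
        cnt=max(cv2.findContours(m,0,1)[0],key=cv2.contourArea);hull=cv2.convexHull(cnt)
        e=cv2.fitEllipse(cv2.convexHull(max(cv2.findContours(cap,0,1)[0],key=cv2.contourArea)))
        cc,r=cv2.minEnclosingCircle(cnt)
        s0=c[i]
        pa=onz("top",cc,z);pe=onz("top",e[0],z);ps=onz("top",s0,z)
        sc=np.linalg.norm(onz("top",(cc[0]+1,cc[1]),z)-pa)
        d=ps-pe
        out[k]=dict(circ=pa.round(1),ell=pe.round(1),r=round(r*sc,1),axes=(np.array(e[1])*sc).round(1),seal=ps.round(1),ds=round(float(np.hypot(*d[:2])),1),ang=round(float(np.degrees(np.arctan2(d[1],d[0]))),1))
    return out
E
python3 - <<'E'
from h import *
im=cv2.imread("pics/top0.png")
B=dict(green=(266,262,306,302,40,75),red=(312,266,348,308,170,6),blue=(354,270,394,312,105,135))
for k,v in seals(im,B,148).items():print(k,v)
u=lambda P,o:[((a+.5)/5-.5+o[0],(b+.5)/5-.5+o[1]) for a,b in P]
for n,P,o in [("orange",[(50,72),(460,60),(462,470),(45,475)],(140,210)),("green",[(50,88),(460,45),(518,450),(98,492)],(410,215))]:
    W=np.array([onz("top",q,72) for q in u(P,o)])[:,:2]
    c=W.mean(0)
    a=W[0]-W[3]+W[1]-W[2];b=W[0]-W[1]+W[3]-W[2]
    yaw=np.degrees(np.arctan2(a[1],a[0]));yaw2=np.degrees(np.arctan2(-b[0],b[1]))
    print(n,c.round(1),"yaw",yaw.round(1),yaw2.round(1),"sides",[np.linalg.norm(W[i]-W[i-1]).round(0) for i in range(4)])
    y=np.radians((yaw+yaw2)/2);R=np.array([[np.cos(y),-np.sin(y)],[np.sin(y),np.cos(y)]])
    for p in[(48,48),(48,-48),(-48,48),(-48,-48)]:print(p,(c+R@np.array(p)).round(1))
hsv=cv2.cvtColor(im,cv2.COLOR_BGR2HSV)
m=cv2.inRange(hsv,(22,150,130),(35,255,255));m[:215]=0;m[245:]=0;m[:,:300]=0;m[:,345:]=0
# cross ends in crop: (335,72),(341,160),(295,120),(380,113)
g=[onz("top",q,6.5) for q in u([(335,72),(341,160),(295,120),(380,113)],(255,205))]
print("cross mask",onz("top",np.argwhere(m>0).mean(0)[::-1],6.5).round(1),(m>0).sum())
print("cross ends",np.mean(g,0).round(1),[x.round(1) for x in g]);d=g[0]-g[1];e=g[2]-g[3];print(np.degrees(np.arctan2(d[1],d[0])),np.degrees(np.arctan2(-e[0],e[1])))
E
python3 - <<'E'
import cv2
im=cv2.imread("pics/top0.png")
cv2.imwrite("pics/c4.png",cv2.resize(im[85:250,280:360],None,fx=3.6,fy=3.6,interpolation=cv2.INTER_CUBIC))
s=cv2.imread("pics/scene0.png")
cv2.imwrite("pics/c5.png",cv2.resize(s[165:305,210:370],None,fx=4,fy=4,interpolation=cv2.INTER_CUBIC))
E
```

```text
green {'circ': array([471.8, 113.1, 148. ]), 'ell': array([471.5, 114.2, 148. ]), 'r': np.float64(31.1), 'axes': array([59.6, 60.4]), 'seal': array([480.8, 102.6, 148. ]), 'ds': 14.9, 'ang': -51.3}
red {'circ': array([459.7,   6.7, 148. ]), 'ell': array([459. ,   6.7, 148. ]), 'r': np.float64(30.8), 'axes': array([59.5, 60.2]), 'seal': array([473. ,  11.1, 148. ]), 'ds': 14.7, 'ang': 17.4}
blue {'circ': array([ 449.2, -101.4,  148. ]), 'ell': array([ 448.7, -100.9,  148. ]), 'r': np.float64(31.3), 'axes': array([59.9, 61.1]), 'seal': array([ 461.6, -109.9,  148. ]), 'ds': 15.7, 'ang': -35.1}
orange [521.2 361.3] yaw 2.0 1.3 sides [np.float64(207.0), np.float64(212.0), np.float64(211.0), np.float64(211.0)]
(48, 48) [567.7 410.7]
(48, -48) [570.5 314.7]
(-48, 48) [471.8 407.9]
(-48, -48) [474.6 312. ]
green [ 510.3 -339.2] yaw 5.5 6.0 sides [np.float64(207.0), np.float64(212.0), np.float64(208.0), np.float64(212.0)]
(48, 48) [ 553.2 -286.7]
(48, -48) [ 562.9 -382.2]
(-48, 48) [ 457.7 -296.3]
(-48, -48) [ 467.3 -391.8]
cross mask [624.9  26.7   6.5] 60
cross ends [625.1  26.4   6.5] [array([649.2,  28. ,   6.5]), array([601.3,  24.6,   6.5]), array([623. ,  49.3,   6.5]), array([626.8,   3.8,   6.5])]
4.046399011860133 4.89158776146639
```

View pics/c4.png

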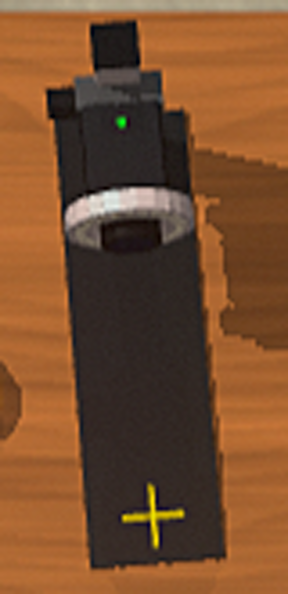

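View pics/c5.png

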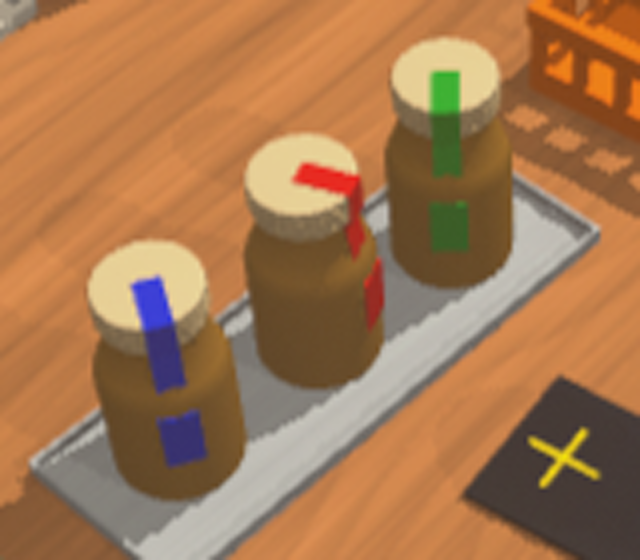

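```bash
cat >> h.py <<'E'
from scipy.spatial.transform import Rotation as Ro
def go(x=None,y=None,z=None,yaw=None):
    o=get_obs();R=Ro.from_rotvec(o["orientation"]).as_matrix();p=o["ee_pos"]
    t=np.array([p[i] if v is None else v for i,v in enumerate((x,y,z))])
    psi=np.degrees(np.arctan2(R[1,0],R[0,0]));tilt=np.degrees(np.arccos(-R[2,2]))
    print("t",round(o["t"],2),"pos",p.round(1),"yaw",psi.round(2),"tilt",tilt.round(2),"w",round(o["width"],1),"F",o["ft_force"].round(1),"q",o["qpos"].round(2))
    print("tool shift cm",((R.T@(t-p))/10).round(2),"turn",None if yaw is None else round(psi-yaw,1))
E
echo
```

Emit:
arm_command(
  increments=[
    [[0,0,-0.5],8.2],
    [[0,0,-0.5],8.2],
    [[0,0,-0.5],8.2],
    [[0,0,-0.5],8.2],
    [[0,0,-0.5],8.2],
    [[0,0,-0.5],8.2],
    [[0,0,-0.5],8.2],
    [[0,0,-0.5],8.2],
    [[0,0,-0.5],8.2],
  ],
  gripper=1,
)

```text
t: 1.0
ee_pos: [175.5, 595.5, 234.6]
orientation: [3.129, -0.085, -0.005]
ft_force: [-1.0, 0.7, -0.4]
width: 87.8
```

```bash
python3 -c "
from h import *
go(471.6,113.6,200,0)"
```

```text
t 1.0 pos [175.5 595.5 234.6] yaw -3.12 tilt 0.7 w 87.8 F [-1.   0.7 -0.4] q [ 1.27  0.38  1.59 -0.    1.18  1.32]
tool shift cm [32.2  46.46  3.91] turn -3.1
```

Emit:
arm_command(
  increments=[
    [[2,2.8,0.2],-0.3],
    [[2.6,3.8,0.2],-0.3],
    [[2.6,3.8,0.2],-0.3],
    [[2.6,3.8,0.2],-0.3],
    [[2.6,3.8,0.2],0],
    [[2.6,3.8,0.2],0],
    [[2.6,3.8,0.2],0],
    [[2.6,3.8,0.2],0],
    [[2.6,3.8,0.2],0],
    [[2.6,3.8,0.2],0],
    [[2.6,3.8,0.2],0],
    [[2.6,3.8,0.2],0],
    [[1,1.5,0],0],
    [[0,0,0],0],
  ],
)

```text
t: 2.4
ee_pos: [480.6, 103.6, 211.3]
orientation: [3.129, -0.054, -0.008]
ft_force: [-0.3, 0.3, -0.1]
width: 87.9
```

```bash
python3 -c "
from h import *
go(471.6,113.6,118,0)
cv2.imwrite('pics/s1.png',get_image('scene')[:,:,::-1])"
```

```text
t 2.4 pos [480.6 103.6 211.3] yaw -1.97 tilt 0.74 w 87.9 F [-0.3  0.3 -0.1] q [ 0.2   0.21  1.9  -0.01  1.04  0.24]
tool shift cm [-0.89 -1.08  9.32] turn -2.0
```

View pics/s1.png

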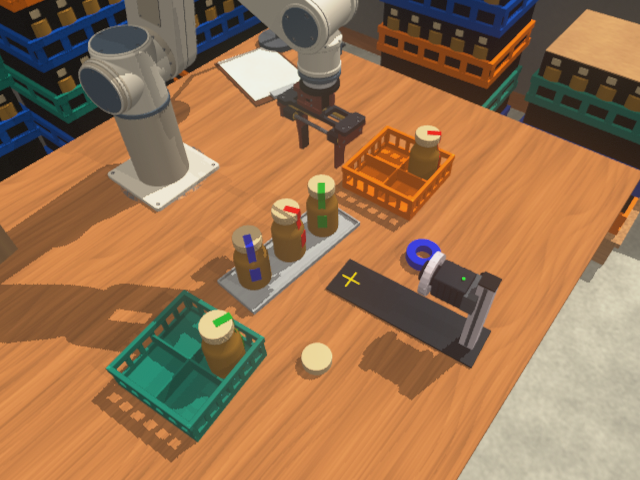

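```bash
python3 -c "
from h import *
print(proj('scene',[[480.6,103.6,211.3],[471.6,113.6,148],[459.4,6.7,148],[449,-101.2,148],[625,26.5,6],[521.2,361.3,0]]).round(0))
print(get_obs()['t'])
for n in('scene','top'): cv2.imwrite(f'pics/{n}2.png',get_image(n)[:,:,::-1])
"
```

```text
[[321. 165.]
 [322. 182.]
 [286. 207.]
 [247. 234.]
 [351. 278.]
 [396. 180.]]
2.45
```

View pics/scene2.png

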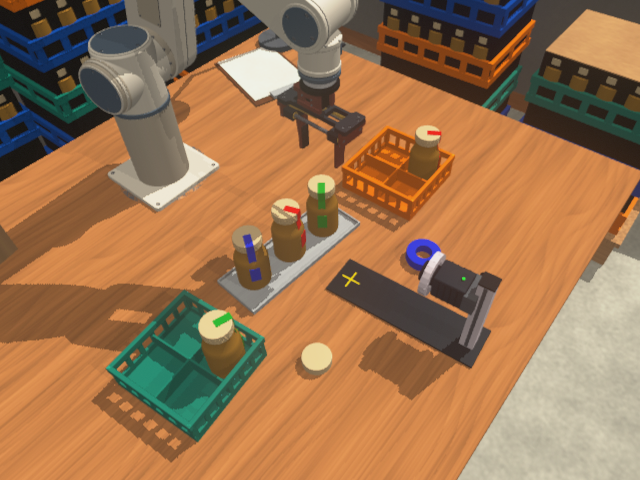

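View pics/top2.png

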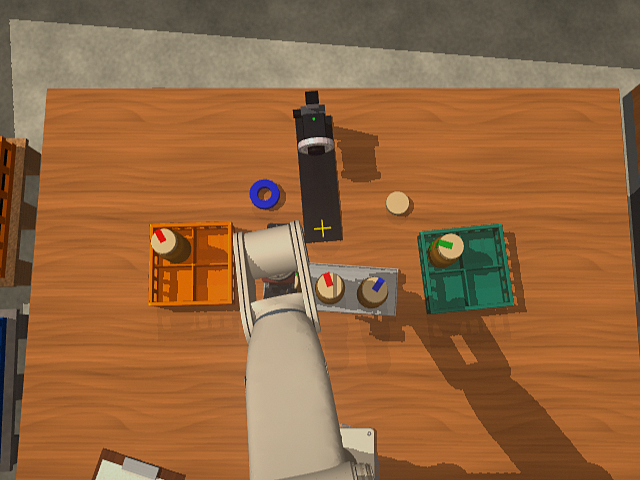

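```bash
python3 -c "
from h import *
o=get_obs();R=Ro.from_rotvec(o['orientation']).as_matrix();p=o['ee_pos']
s=cv2.imread('pics/scene2.png')[80:220,260:400];s=cv2.resize(s,None,fx=4,fy=4,interpolation=cv2.INTER_CUBIC)
pts=[p+R@np.array(v) for v in[(44,10,0),(44,-10,0),(57.5,10,0),(57.5,-10,0),(-44,10,0),(-44,-10,0),(-57.5,10,0),(-57.5,-10,0),(0,0,0)]]
for q in proj('scene',pts): cv2.circle(s,tuple(((q-[260,80]+.5)*4).astype(int).tolist()),3,(255,0,255),-1)
cv2.imwrite('pics/c6.png',s)
"
```

```text
(no output)
```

View pics/c6.png

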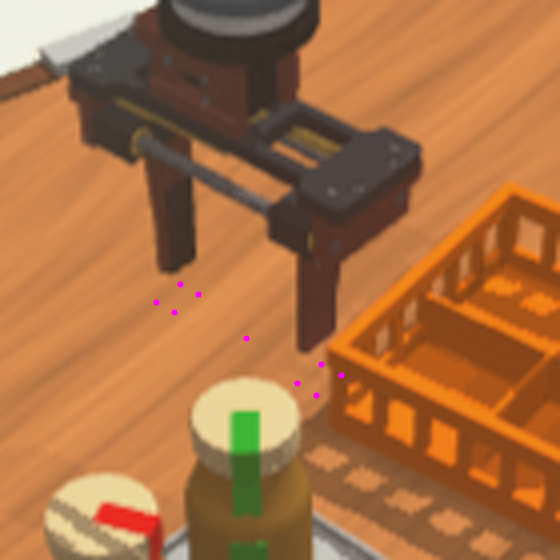

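```bash
python3 -c "
from h import *
o=get_obs();R=Ro.from_rotvec(o['orientation']).as_matrix();p=o['ee_pos']
s=cv2.imread('pics/scene2.png')[80:220,260:400];s=cv2.resize(s,None,fx=4,fy=4,interpolation=cv2.INTER_CUBIC)
for z,c in((-80,(255,255,0)),(0,(255,0,255)),(-19,(0,255,255))):
  pts=[p+R@np.array(v) for v in([(a,b,z) for a in(-89,89) for b in(-37.5,37.5)] if z==-80 else [(a,b,z) for a in(44,57.5,-44,-57.5) for b in(-10,10)])]
  for q in proj('scene',pts): cv2.circle(s,tuple(((q-[260,80]+.5)*4).astype(int).tolist()),3,c,-1)
cv2.imwrite('pics/c7.png',s)
"
```

```text
(no output)
```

View pics/c7.png

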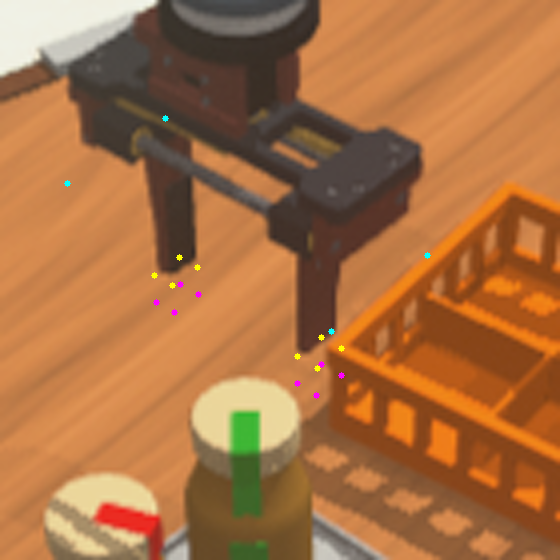

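```bash
python3 -c "
from h import *
o=get_obs();R=Ro.from_rotvec(o['orientation']).as_matrix();p=o['ee_pos']
print(proj('scene',[p,p+[0,0,20],p+[20,0,0],p+[0,20,0]])-proj('scene',[p]))
s=cv2.imread('pics/top2.png')[215:315,225:345];s=cv2.resize(s,None,fx=5,fy=5,interpolation=cv2.INTER_CUBIC)
for z,c in((-80,(255,255,0)),(0,(255,0,255))):
  pts=[p+R@np.array(v) for v in([(a,b,z) for a in(-89,89) for b in(-37.5,37.5)] if z==-80 else [(a,b,z) for a in(44,57.5,-44,-57.5) for b in(-10,10)])]
  for q in proj('top',pts): cv2.circle(s,tuple(((q-[225,215]+.5)*5).astype(int).tolist()),3,c,-1)
cv2.imwrite('pics/c8.png',s)
"
```

```text
[[ 0.          0.        ]
 [-0.26651234 -7.11248358]
 [ 7.21413537  3.84225273]
 [ 5.85419902 -4.85663107]]
```

View pics/c8.png

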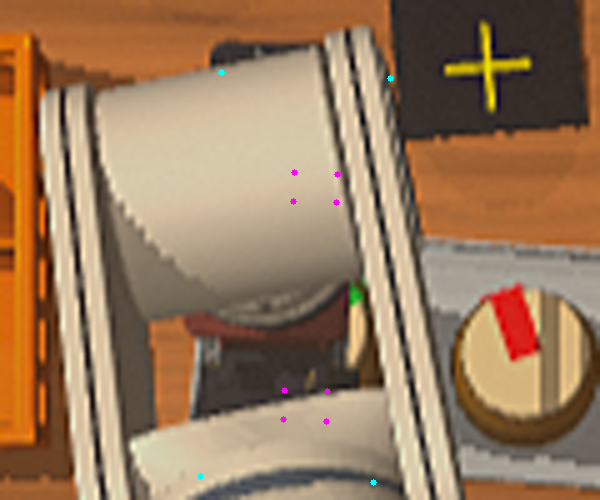

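Emit:
arm_command(
  increments=[
    [[-0.9,-1.0,0],-2],
    [[0,0,2.5],0],
    [[0,0,2.5],0],
    [[0,0,1.5],0],
    [[0,0,0],0],
  ],
)

```text
t: 3.05
ee_pos: [464.9, 124.2, 145.5]
orientation: [3.132, 0.034, -0.007]
ft_force: [-0.6, -0.0, -0.4]
width: 87.9
```

```bash
cat >>h.py <<'E'
def overlay(name,x0=260,y0=80,w=140,h=140,f=4,op=44):
    o=get_obs();R=Ro.from_rotvec(o['orientation']).as_matrix();p=o['ee_pos']
    s=get_image('scene')[:,:,::-1][y0:y0+h,x0:x0+w];s=cv2.resize(s,None,fx=f,fy=f,interpolation=cv2.INTER_CUBIC)
    pts=[p+R@np.array(v) for v in[(a,b,0) for a in(op,op+13.5,-op,-op-13.5) for b in(-10,10)]+[(0,0,0)]]
    for q in proj('scene',pts): cv2.circle(s,tuple(((q-[x0,y0]+.5)*f).astype(int).tolist()),2,(255,0,255),-1)
    cv2.imwrite('pics/'+name+'.png',s)
E
python3 -c "
from h import *
go(471.6,113.6,118,0)
overlay('d1')"
```

```text
t 3.05 pos [464.9 124.2 145.5] yaw 1.23 tilt 0.61 w 87.9 F [-0.6 -0.  -0.4] q [ 0.24  0.29  1.98 -0.01  0.89  0.23]
tool shift cm [0.66 1.05 2.75] turn 1.2
```

View pics/d1.png

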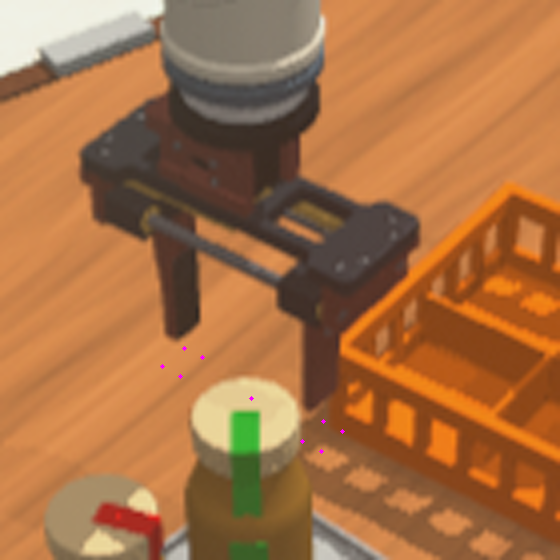

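Emit:
arm_command(
  increments=[
    [[0.5,0.8,0],0.8],
    [[0,0,0],0],
    [[0,0,0],0],
  ],
)

```text
t: 3.4
ee_pos: [471.7, 118.0, 148.8]
orientation: [3.133, 0.016, -0.0]
ft_force: [-0.3, 0.1, -0.0]
width: 87.9
```

```bash
python3 -c "
from h import *
go(471.6,113.6,118,0)"
```

```text
t 3.4 pos [471.7 118.  148.8] yaw 0.57 tilt 0.48 w 87.9 F [-0.3  0.1 -0. ] q [ 0.23  0.29  1.97 -0.01  0.89  0.22]
tool shift cm [-0.01  0.41  3.09] turn 0.6
```

Emit:
arm_command(
  increments=[
    [[0,0,0],0],
    [[0,0,0],0],
  ],
)

```text
t: 3.6
ee_pos: [472.5, 118.0, 149.9]
orientation: [3.134, 0.015, 0.003]
ft_force: [0.2, 0.2, 0.3]
width: 88.0
```

Emit:
arm_command(
  increments=[
    [[0,0,0],0],
  ],
)

```text
t: 3.7
ee_pos: [472.6, 117.9, 150.2]
orientation: [3.134, 0.015, 0.004]
ft_force: [-1.1, 0.3, -0.1]
width: 87.7
```

Emit:
arm_command(
  increments=[
    [[0,0.4,1.5],0.5],
    [[0,0,1.4],0],
    [[0,0,0],0],
  ],
)

```text
t: 4.0
ee_pos: [473.6, 113.6, 121.3]
orientation: [3.134, -0.0, 0.007]
ft_force: [0.3, -0.4, -0.2]
width: 87.6
```

```bash
python3 -c "
from h import *
go(471.6,113.6,118,0)
overlay('d2')"
```

```text
t 4.0 pos [473.6 113.6 121.3] yaw -0.0 tilt 0.5 w 87.6 F [ 0.3 -0.4 -0.2] q [ 0.22  0.33  1.99 -0.01  0.82  0.22]
tool shift cm [-0.2  -0.    0.33] turn -0.0
```

View pics/d2.png

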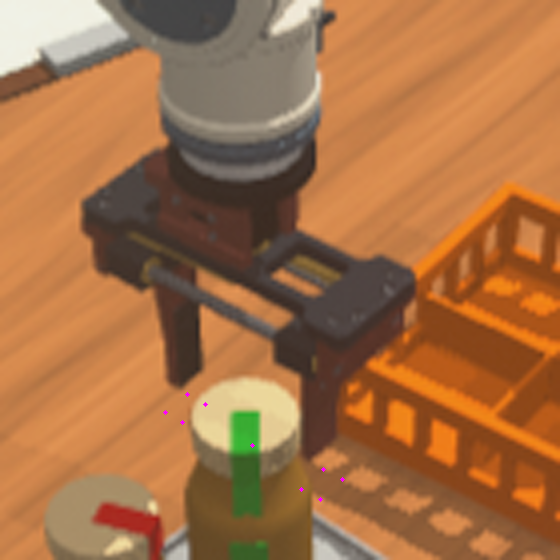

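```bash
python3 -c "
from h import *
for uv,x in(((318,450),473.6+50.7),((183,383),473.6-50.7)):
  C,d=ray('scene',(uv[0]/4+260,uv[1]/4+80)); 
  P=C+d*(x-C[0])/d[0];print(P.round(1))
  Q=C+d*(113.6-C[1])/d[1];print(Q.round(1))
"
```

```text
[524.3 112.1 148.4]
[523.1 113.6 146.5]
[422.9 114.7 139. ]
[424.  113.6 140.5]
```

Emit:
arm_command(
  increments=[
    [[-0.2,0,1],0],
    [[0,0,0.8],0],
    [[0,0,0],0],
  ],
)

```text
t: 4.35
ee_pos: [472.8, 113.8, 103.9]
orientation: [3.135, 0.0, 0.012]
ft_force: [-0.2, -0.4, 0.4]
width: 87.7
```

```bash
python3 -c "
from h import *
go(471.6,113.6,104,0)
overlay('d3',290,140,80,80,8)"
```

```text
t 4.35 pos [472.8 113.8 103.9] yaw 0.01 tilt 0.58 w 87.7 F [-0.2 -0.4  0.4] q [ 0.22  0.36  2.   -0.01  0.78  0.23]
tool shift cm [-0.12  0.02 -0.01] turn 0.0
```

View pics/d3.png

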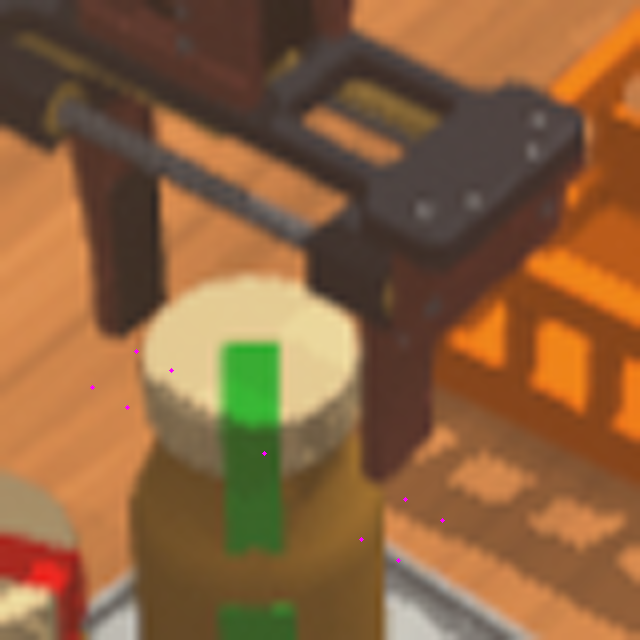

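Emit:
arm_command(
  increments=[
    [[-0.1,0,0.7],0],
    [[0,0,0],0],
  ],
)

```text
t: 4.6
ee_pos: [472.3, 113.9, 97.1]
orientation: [3.135, 0.0, 0.013]
ft_force: [0.4, -0.9, 0.4]
width: 88.3
```

Emit:
arm_command(
  increments=[
    [[0,0,0],0],
    [[0,0,0],0],
    [[0,0,0],0],
    [[0,0,0],0],
    [[0,0,0],0],
    [[0,0,0],0],
  ],
  gripper=0,
)

```text
t: 5.2
ee_pos: [472.2, 114.0, 97.3]
orientation: [3.135, 0.0, 0.013]
ft_force: [-0.3, 0.5, -1.3]
width: 61.6
```

```bash
python3 -c "
from h import *
go(471.6,113.6,97,0)
overlay('d4',290,140,80,80,8,31)"
```

```text
t 5.2 pos [472.2 114.   97.3] yaw 0.01 tilt 0.61 w 61.6 F [-0.3  0.5 -1.3] q [ 0.22  0.37  2.01 -0.01  0.76  0.23]
tool shift cm [-0.06  0.04  0.03] turn 0.0
```

View pics/d4.png

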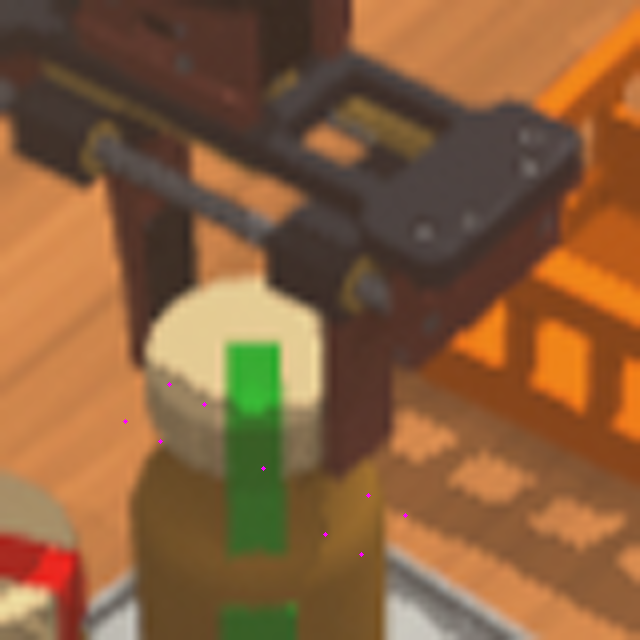

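The gripper stopped at 61.6 mm, which matches the 62 mm cap. In the picture, the near fingertip at about crop (345,470) lies against the cap's lower edge. Next I lift the jar.

Emit:
arm_command(
  increments=[
    [[0,0,-0.5],0],
    [[0,0,-1],0],
    [[0,0,-1.5],0],
    [[0,0,-2],0],
    [[0,0,-2],0],
    [[0,0,-2],0],
    [[0,0,-2],0],
    [[0,0,-2],0],
    [[0,0,-2],0],
    [[0,0,-1.5],0],
    [[0,0,-1],0],
    [[0,0,0],0],
    [[0,0,0],0],
  ],
)

```text
t: 6.55
ee_pos: [466.0, 114.1, 282.9]
orientation: [3.134, 0.0, 0.004]
ft_force: [-0.0, 0.7, -4.5]
width: 61.5
```

```bash
python3 -c "
from h import *
go(467.3,-391.8,280,0)
overlay('d5',240,60,160,130,4,31)"
```

```text
t 6.55 pos [466.  114.1 282.9] yaw 0.0 tilt 0.45 w 61.5 F [-0.   0.7 -4.5] q [ 0.22  0.1   1.85 -0.01  1.19  0.22]
tool shift cm [ 0.13 50.59  0.67] turn 0.0
```

View pics/d5.png

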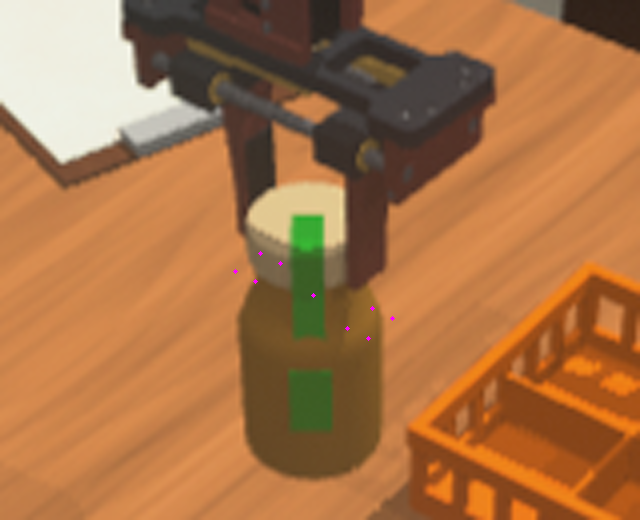

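Emit:
arm_command(
  increments=[
    [[0,1,0],0],
    [[0,2,0],0],
    [[0,3,0],0],
    [[0,3,0],0],
    [[0,3,0],0],
    [[0,3,0],0],
    [[0,3,0],0],
    [[0,3,0],0],
    [[0,3,0],0],
    [[0,3,0],0],
    [[0,3,0],0],
    [[0,3,0],0],
    [[0,3,0],0],
    [[0,3,0],0],
    [[0,3,0],0],
    [[0,3,0],0],
    [[0,2,0],0],
    [[0,1,0],0],
    [[0,0,0],0],
    [[0,0,0],0],
  ],
)

```text
t: 8.6
ee_pos: [451.4, -391.4, 267.3]
orientation: [-3.139, -0.001, 0.046]
ft_force: [0.5, 0.2, -4.0]
width: 61.5
```

```bash
python3 -c "
from h import *
go(467.3,-391.8,280,0)"
```

```text
t 8.6 pos [ 451.4 -391.4  267.3] yaw 0.03 tilt 1.67 w 61.5 F [ 0.5  0.2 -4. ] q [-0.72  0.32  1.61 -0.02  1.24 -0.72]
tool shift cm [ 1.55  0.04 -1.31] turn 0.0
```

Emit:
arm_command(
  increments=[
    [[0.8,0,1],0],
    [[0.7,0,1.5],0],
    [[0,0,1.5],0],
    [[0,0,0.5],0],
    [[0,0,0],0],
    [[0,0,0],0],
  ],
)

```text
t: 9.2
ee_pos: [468.2, -385.8, 217.0]
orientation: [-3.137, -0.01, 0.047]
ft_force: [0.3, 0.1, -5.3]
width: 61.3
```

```bash
python3 -c "
from h import *
go(467.3,-391.8,110,0)
cv2.imwrite('pics/e1s.png',cv2.resize(get_image('scene')[220:480,60:340,::-1],None,fx=2.2,fy=2.2))
cv2.imwrite('pics/e1t.png',cv2.resize(get_image('top')[200:330,390:540,::-1],None,fx=4,fy=4))"
```

```text
t 9.2 pos [ 468.2 -385.8  217. ] yaw 0.36 tilt 1.74 w 61.3 F [ 0.3  0.1 -5.3] q [-0.7   0.38  1.63 -0.02  1.15 -0.7 ]
tool shift cm [ 0.23  0.65 10.7 ] turn 0.4
```

View pics/e1s.png

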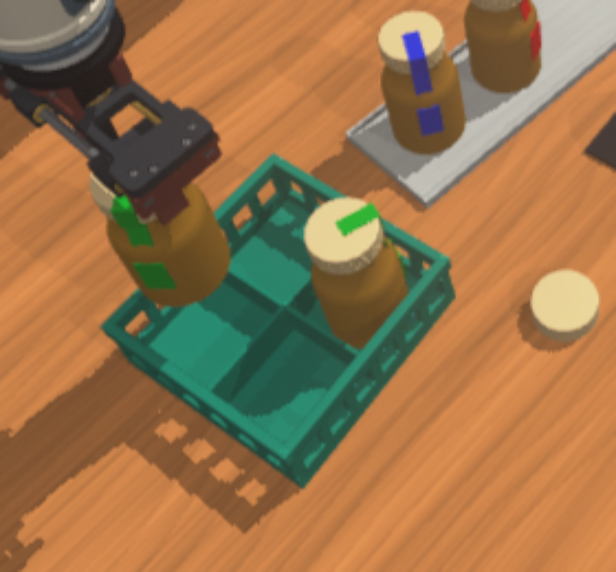

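View pics/e1t.png

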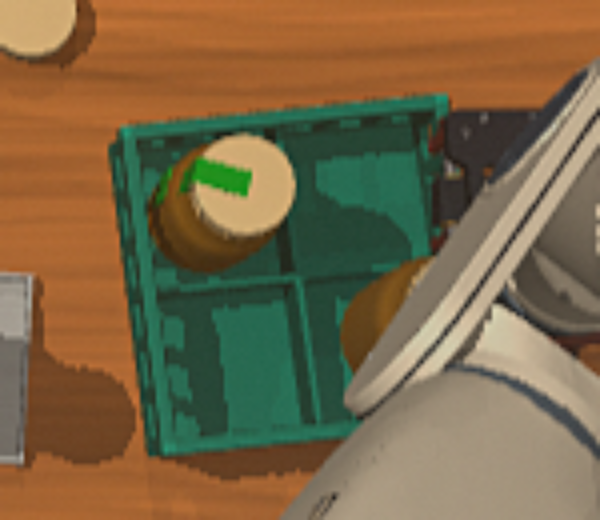

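```bash
python3 -c "
from h import *
R=Ro.from_rotvec(get_obs()['orientation']).as_matrix();print(R[:,2].round(3))
for z in(130,170,205):print(z,onz('top',(390+342/4,200+320/4),z).round(1))
print(proj('top',[[467.3,-391.8,6],[470,-386,130]]))"
```

```text
[-0.029  0.004 -1.   ]
130 [ 473.8 -348.9  130. ]
170 [ 469.8 -339.4  170. ]
205 [ 466.3 -331.2  205. ]
[[481.01523931 287.1903595 ]
 [490.85926987 281.60352698]]
```

Emit:
arm_command(
  increments=[
    [[0.3,0.3,1],0],
    [[0.1,0.2,2],0],
    [[0.1,0,2],0],
    [[0,0,2],0],
    [[0,0,1.5],0],
    [[0,0,1],0],
    [[0,0,0.5],0],
    [[0,0,0],0],
    [[0,0,0],0],
  ],
)

```text
t: 10.2
ee_pos: [474.1, -395.4, 115.5]
orientation: [3.138, 0.007, -0.034]
ft_force: [-0.3, 1.0, -4.6]
width: 61.5
```

```bash
python3 -c "
from h import *
go(470,-391,101,0)
cv2.imwrite('pics/e2s.png',cv2.resize(get_image('scene')[260:480,80:300,::-1],None,fx=2.7,fy=2.7))"
```

```text
t 10.2 pos [ 474.1 -395.4  115.5] yaw 0.25 tilt 1.25 w 61.5 F [-0.3  1.  -4.6] q [-0.71  0.51  1.69 -0.02  0.95 -0.7 ]
tool shift cm [-0.38 -0.45  1.46] turn 0.2
```

View pics/e2s.png

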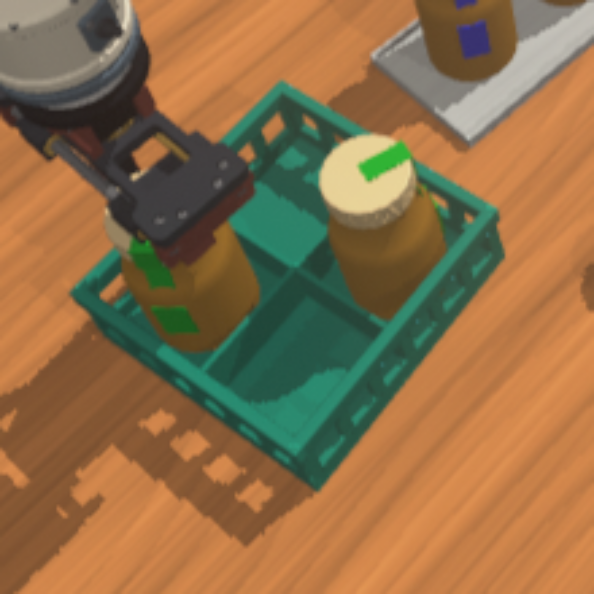

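Emit:
arm_command(
  increments=[
    [[-0.2,-0.3,0.4],0],
    [[0,0,0.4],0],
    [[0,0,0.3],0],
    [[0,0,0.2],0],
    [[0,0,0],0],
  ],
)

```text
t: 10.75
ee_pos: [472.8, -393.0, 103.7]
orientation: [3.136, 0.007, -0.029]
ft_force: [-0.2, -0.2, -3.7]
width: 61.6
```

```bash
python3 -c "
from h import *
go(470,-391,101,0)"
```

```text
t 10.75 pos [ 472.8 -393.   103.7] yaw 0.25 tilt 1.11 w 61.6 F [-0.2 -0.2 -3.7] q [-0.7   0.52  1.7  -0.02  0.92 -0.7 ]
tool shift cm [-0.27 -0.2   0.27] turn 0.2
```

Emit:
arm_command(
  increments=[
    [[0,0,0.3],0],
    [[0,0,0.2],0],
    [[0,0,0],0],
  ],
)

```text
t: 11.05
ee_pos: [473.1, -394.7, 101.6]
orientation: [3.133, 0.008, -0.028]
ft_force: [-0.8, -0.5, -4.0]
width: 61.6
```

```bash
python3 -c "
from h import *
go(470,-391,101,0)"
```

```text
t 11.05 pos [ 473.1 -394.7  101.6] yaw 0.28 tilt 1.12 w 61.6 F [-0.8 -0.5 -4. ] q [-0.7   0.53  1.7  -0.02  0.92 -0.7 ]
tool shift cm [-0.3  -0.37  0.06] turn 0.3
```

Emit:
arm_command(
  increments=[
    [[0,0,0.2],0],
    [[0,0,0],0],
  ],
)

```text
t: 11.25
ee_pos: [473.5, -395.7, 101.1]
orientation: [3.131, 0.008, -0.025]
ft_force: [1.0, 0.2, -3.6]
width: 61.5
```

Emit:
arm_command(
  increments=[
    [[0,0,0.2],0],
    [[0,0,0],0],
  ],
)

```text
t: 11.45
ee_pos: [473.8, -396.9, 101.1]
orientation: [3.129, 0.008, -0.024]
ft_force: [1.2, -1.0, -5.0]
width: 61.4
```

Emit:
arm_command(
  increments=[
    [[0,0,0.2],0],
    [[0,0,0],0],
  ],
)

```text
t: 11.65
ee_pos: [474.0, -398.2, 101.0]
orientation: [3.126, 0.009, -0.023]
ft_force: [0.3, 0.9, -3.1]
width: 61.6
```

Emit:
arm_command(
  increments=[
    [[-0.2,-0.7,0.4],0],
    [[0,-0.2,0.2],0],
  ],
)

```text
t: 11.85
ee_pos: [474.0, -395.4, 100.9]
orientation: [3.114, 0.012, -0.015]
ft_force: [-7.2, -2.9, 7.6]
width: 61.4
```

```bash
python3 -c "
from h import *
go(470,-391,101,0)
cv2.imwrite('pics/e3s.png',cv2.resize(get_image('scene')[260:480,80:300,::-1],None,fx=2.7,fy=2.7))
go(470,-391,101,0)"
```

```text
t 11.85 pos [ 474.  -395.4  100.9] yaw 0.43 tilt 1.65 w 61.4 F [-7.2 -2.9  7.6] q [-0.7   0.52  1.72 -0.03  0.89 -0.69]
tool shift cm [-0.4  -0.45 -0.02] turn 0.4
t 11.9 pos [ 473.9 -395.4  100.8] yaw 0.43 tilt 1.65 w 61.5 F [-7.9 -3.9 16.3] q [-0.7   0.52  1.72 -0.03  0.89 -0.69]
tool shift cm [-0.39 -0.45 -0.03] turn 0.4
```

View pics/e3s.png

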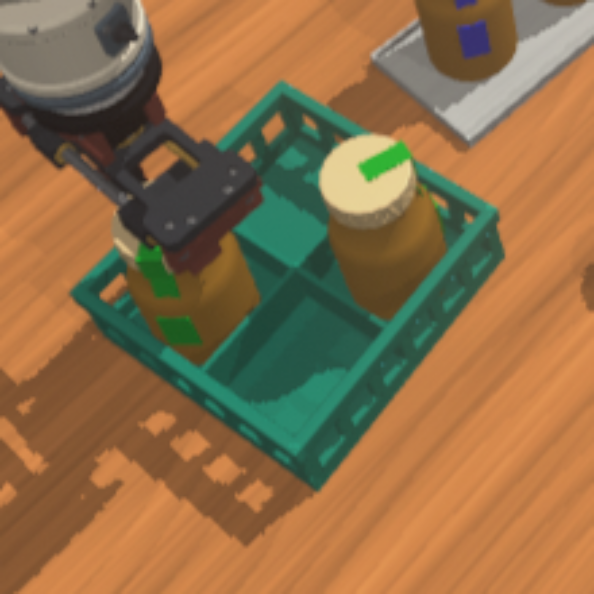

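Emit:
arm_command(
  increments=[
    [[0,0,0],0],
    [[0,0,0],0],
    [[0,0,0],0],
    [[0,0,0],0],
    [[0,0,0],0],
  ],
  gripper=1,
)

```text
t: 12.4
ee_pos: [475.0, -395.5, 100.3]
orientation: [3.114, 0.012, -0.012]
ft_force: [0.3, -1.0, -0.3]
width: 87.3
```

```bash
python3 -c "
from h import *
go(459.4,6.7,230,0)
cv2.imwrite('pics/e4s.png',cv2.resize(get_image('scene')[260:480,80:300,::-1],None,fx=2.7,fy=2.7))"
```

```text
t 12.4 pos [ 475.  -395.5  100.3] yaw 0.43 tilt 1.66 w 87.3 F [ 0.3 -1.  -0.3] q [-0.7   0.52  1.72 -0.03  0.89 -0.69]
tool shift cm [ -1.36 -39.85 -14.08] turn 0.4
```

View pics/e4s.png

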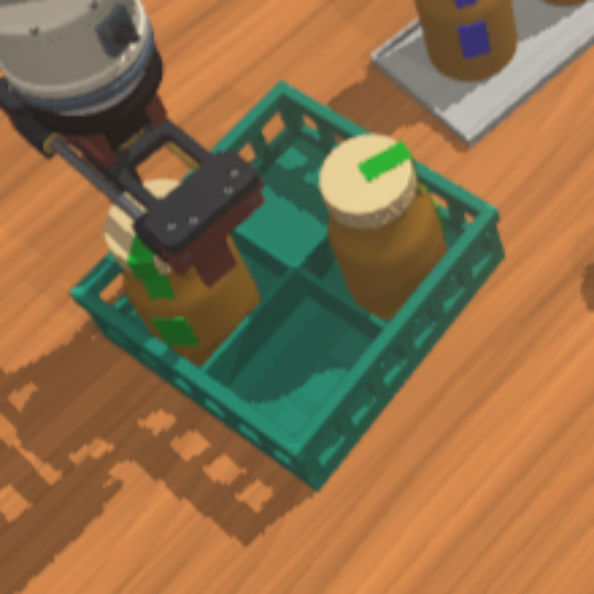

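The green jar is standing in its pocket, with its seal at about crop (178,330), and the fingers are open. I'll raise the gripper and go to red.

Emit:
arm_command(
  increments=[
    [[0,0,-1],0],
    [[0,0,-2],0],
    [[0,0,-3],0],
    [[0,0,-3],0],
    [[0,-1,-2],0],
    [[0,-3,-1],0],
    [[0,-4,0],0],
    [[0,-4,0],0],
    [[0,-4,0],0],
    [[0,-4,0],0],
    [[0,-4,0],0],
    [[0,-4,0],0],
    [[0,-4,0],0],
    [[0,-3,0],0],
    [[0,-2,0],0],
    [[0,-1,0],0],
    [[0,0,0],0],
  ],
)

```text
t: 14.15
ee_pos: [475.9, 0.9, 225.4]
orientation: [3.111, 0.009, 0.01]
ft_force: [-0.3, -0.6, -0.2]
width: 88.1
```

```bash
python3 -c "
from h import *
go(459.4,6.7,130,0)"
```

```text
t 14.15 pos [475.9   0.9 225.4] yaw 0.33 tilt 1.8 w 88.1 F [-0.3 -0.6 -0.2] q [-0.    0.16  1.92 -0.04  1.05  0.01]
tool shift cm [-1.71 -0.88  9.5 ] turn 0.3
```

Emit:
arm_command(
  increments=[
    [[-0.8,-0.4,0.5],0],
    [[-0.7,-0.3,2],0],
    [[0,0,2.5],0],
    [[0,0,2.5],0],
    [[0,0,1.5],0],
    [[0,0,0],0],
    [[0,0,0],0],
  ],
)

```text
t: 14.85
ee_pos: [459.0, -0.0, 132.6]
orientation: [3.11, -0.002, 0.012]
ft_force: [0.5, -0.8, 1.0]
width: 87.9
```

```bash
python3 -c "
from h import *
go(459.4,6.7,97,0)"
```

```text
t 14.85 pos [459.   -0.  132.6] yaw -0.07 tilt 1.88 w 87.9 F [ 0.5 -0.8  1. ] q [-0.    0.27  2.04 -0.04  0.82  0.03]
tool shift cm [ 0.01 -0.79  3.54] turn -0.1
```

Emit:
arm_command(
  increments=[
    [[0,-0.6,0],0],
    [[0,0,0],0],
    [[0,-0.2,1.5],0],
    [[0,0,1.2],0],
    [[0,0,0],0],
  ],
)

```text
t: 15.35
ee_pos: [462.1, 7.2, 108.2]
orientation: [3.11, -0.004, 0.024]
ft_force: [-0.0, -0.6, -0.2]
width: 87.4
```

```bash
python3 -c "
from h import *
go(459.4,6.7,97,0)
overlay('f1',240,140,100,100,6)"
```

```text
t 15.35 pos [462.1   7.2 108.2] yaw -0.12 tilt 2.02 w 87.4 F [-0.  -0.6 -0.2] q [ 0.01  0.32  2.05 -0.05  0.76  0.05]
tool shift cm [-0.29  0.01  1.11] turn -0.1
```

View pics/f1.png

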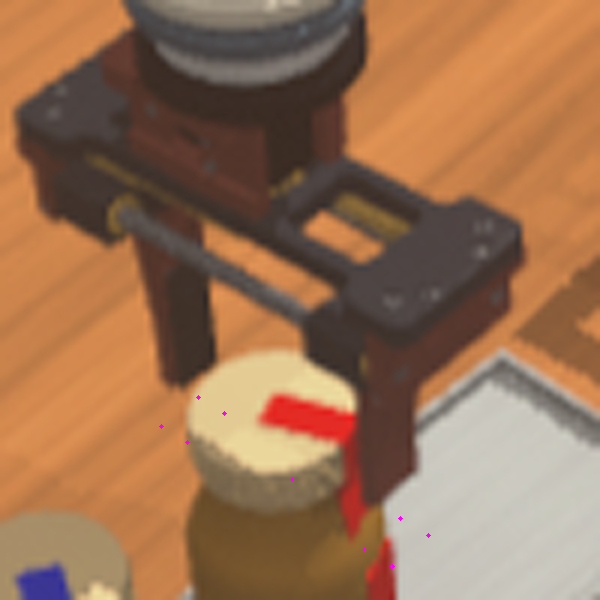

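Emit:
arm_command(
  increments=[
    [[-0.2,0,0.6],0],
    [[0,0,0.5],0],
    [[0,0,0],0],
  ],
)

```text
t: 15.7
ee_pos: [461.2, 6.8, 97.8]
orientation: [3.11, -0.004, 0.027]
ft_force: [1.0, -0.2, 1.1]
width: 88.3
```

Emit:
arm_command(
  increments=[
    [[0,0,0],0],
    [[0,0,0],0],
    [[0,0,0],0],
    [[0,0,0],0],
    [[0,0,0],0],
    [[0,0,0],0],
  ],
  gripper=0,
)

```text
t: 16.3
ee_pos: [460.8, 6.7, 98.0]
orientation: [3.11, -0.004, 0.026]
ft_force: [-0.4, -0.0, -0.9]
width: 61.9
```

```bash
python3 -c "
from h import *
go(459.4,6.7,97,0)"
```

```text
t 16.3 pos [460.8   6.7  98. ] yaw -0.12 tilt 2.06 w 61.9 F [-0.4 -0.  -0.9] q [ 0.01  0.33  2.06 -0.05  0.73  0.05]
tool shift cm [-0.14  0.    0.1 ] turn -0.1
```

Emit:
arm_command(
  increments=[
    [[0,0,-0.5],0],
    [[0,0,-1],0],
    [[0,0,-2],0],
    [[0,0,-2],0],
    [[0,0,-2],0],
    [[0,0,-2],0],
    [[0,0,-2],0],
    [[0,-1,-1],0],
    [[0,-2,-0.5],0],
    [[0,-3,0],0],
    [[0,-3,0],0],
    [[0,-3,0],0],
    [[0,-3,0],0],
    [[0,-3,0],0],
    [[0,-3,0],0],
    [[0,-3,0],0],
    [[0,-3,0],0],
    [[0,-1.5,0],0],
    [[0,-0.5,0],0],
    [[0,0,0],0],
  ],
)

```text
t: 18.3
ee_pos: [450.2, 317.1, 224.7]
orientation: [3.109, -0.006, 0.012]
ft_force: [-0.2, 0.0, -5.1]
width: 61.9
```

```bash
python3 -c "
from h import *
go(474.6,312,220,0)
R=Ro.from_rotvec(get_obs()['orientation']).as_matrix();print(R[:,2].round(3))"
```

```text
t 18.3 pos [450.2 317.1 224.7] yaw -0.21 tilt 1.9 w 61.9 F [-0.2  0.  -5.1] q [ 0.61  0.29  1.76 -0.03  1.11  0.63]
tool shift cm [2.44 0.49 0.51] turn -0.2
[ 0.007 -0.032 -0.999]
```

Emit:
arm_command(
  increments=[
    [[0.8,0,0.5],0],
    [[1.2,0,1],0],
    [[0.4,0,1.5],0],
    [[0,0,1.5],0],
    [[0,0,0.5],0],
    [[0,0,0],0],
    [[0,0,0],0],
  ],
)

```text
t: 19.0
ee_pos: [478.0, 309.0, 169.0]
orientation: [3.106, -0.016, 0.007]
ft_force: [-0.1, 0.2, -5.2]
width: 61.6
```

```bash
python3 -c "
from h import *
go(474,315,110,0)
cv2.imwrite('pics/g1.png',cv2.resize(get_image('scene')[60:260,300:500,::-1],None,fx=3,fy=3))
cv2.imwrite('pics/g1t.png',cv2.resize(get_image('top')[200:330,130:270,::-1],None,fx=4,fy=4))"
```

```text
t 19.0 pos [478. 309. 169.] yaw -0.58 tilt 2.06 w 61.6 F [-0.1  0.2 -5.2] q [ 0.57  0.38  1.76 -0.04  1.01  0.6 ]
tool shift cm [-0.43 -0.81  5.87] turn -0.6
```

View pics/g1.png

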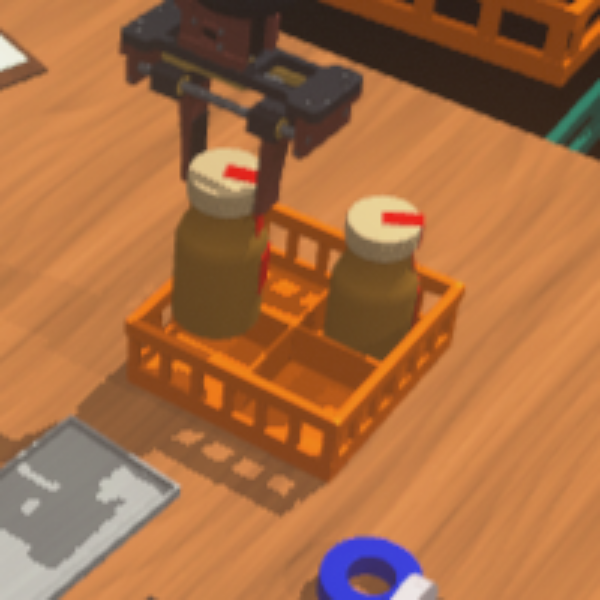

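View pics/g1t.png

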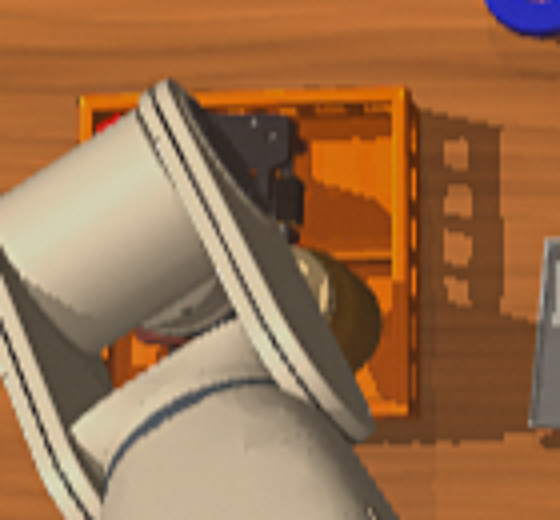

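```bash
python3 -c "
from h import *
print(onz('top',(130+382/4,200+325/4),74))"
```

```text
[474.56861218 270.066967    74.        ]
```

Emit:
arm_command(
  increments=[
    [[-0.2,-0.5,0.5],0],
    [[-0.2,-0.3,1],0],
    [[0,0,1.5],0],
    [[0,0,1],0],
    [[0,0,0.5],0],
    [[0,0,0],0],
  ],
)

```text
t: 19.7
ee_pos: [474.4, 318.4, 122.7]
orientation: [3.109, -0.013, 0.013]
ft_force: [-0.2, 0.6, -4.0]
width: 61.7
```

```bash
python3 -c "
from h import *
go(474,315,101,0)"
```

```text
t 19.7 pos [474.4 318.4 122.7] yaw -0.48 tilt 1.94 w 61.7 F [-0.2  0.6 -4. ] q [ 0.59  0.44  1.79 -0.04  0.92  0.62]
tool shift cm [-0.05  0.27  2.18] turn -0.5
```

Emit:
arm_command(
  increments=[
    [[0,0.2,0.8],0],
    [[0,0,0.6],0],
    [[0,0,0.4],0],
    [[0,0,0.2],0],
  ],
)

```text
t: 20.1
ee_pos: [475.2, 316.0, 102.1]
orientation: [3.11, -0.013, 0.016]
ft_force: [-0.5, 0.2, -5.9]
width: 61.5
```

```bash
python3 -c "
from h import *
go(474,315,101,0)"
```

```text
t 20.1 pos [475.2 316.  102.1] yaw -0.48 tilt 1.91 w 61.5 F [-0.5  0.2 -5.9] q [ 0.58  0.47  1.81 -0.04  0.87  0.62]
tool shift cm [-0.12  0.1   0.11] turn -0.5
```

Emit:
arm_command(
  increments=[
    [[0,0.1,0.3],0],
  ],
)

```text
t: 20.2
ee_pos: [475.4, 315.8, 100.9]
orientation: [3.111, -0.014, 0.016]
ft_force: [-14.1, 2.0, 38.2]
width: 61.5
```

Emit:
arm_command(
  increments=[
    [[0,0,0.3],0],
  ],
)

```text
t: 20.3
ee_pos: [475.5, 316.8, 100.9]
orientation: [3.113, -0.015, 0.016]
ft_force: [-12.9, -2.0, 33.8]
width: 61.6
```

Emit:
arm_command(
  increments=[
    [[0,0,-0.1],0],
    [[0,0,0],0],
    [[0,0,0],0],
    [[0,0,0],0],
    [[0,0,0],0],
  ],
  gripper=1,
)

```text
t: 20.8
ee_pos: [478.0, 318.6, 105.3]
orientation: [3.117, -0.015, 0.025]
ft_force: [0.1, 0.0, 0.4]
width: 87.6
```

```bash
python3 -c "
from h import *
go(449,-101.2,230,0)
cv2.imwrite('pics/g2.png',cv2.resize(get_image('scene')[60:260,300:500,::-1],None,fx=3,fy=3))"
```

```text
t 20.8 pos [478.  318.6 105.3] yaw -0.56 tilt 1.68 w 87.6 F [0.1 0.  0.4] q [ 0.58  0.47  1.8  -0.04  0.87  0.62]
tool shift cm [ -2.29  42.3  -11.48] turn -0.6
```

View pics/g2.png

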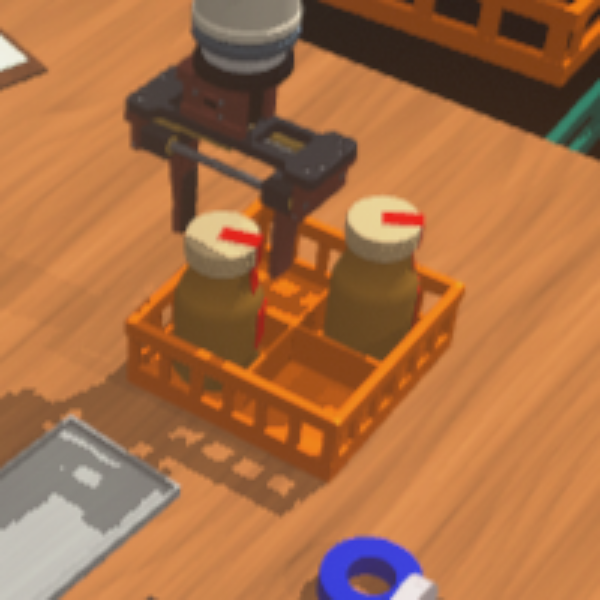

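The red jar is down and free of the fingers, with its cap at about crop (222,238). Next is the blue jar.

Emit:
arm_command(
  increments=[
    [[0,0,-1],0],
    [[0,0,-2],0],
    [[0,0,-3],0],
    [[0,0,-3],0],
    [[0,1,-2],0],
    [[0,3,-0.5],0],
    [[0,4,0],0],
    [[0,4,0],0],
    [[0,4,0],0],
    [[0,4,0],0],
    [[0,4,0],0],
    [[0,4,0],0],
    [[0,4,0],0],
    [[0,4,0],0],
    [[0,3,0],0],
    [[0,1.5,0],0],
    [[0,0.5,0],0],
    [[0,0,0],0],
    [[0,0,0],0],
  ],
)

```text
t: 22.75
ee_pos: [473.9, -102.5, 246.4]
orientation: [3.117, -0.013, 0.044]
ft_force: [-0.2, -0.7, -0.2]
width: 87.8
```

```bash
python3 -c "
from h import *
go(449,-101.2,130,0)"
```

```text
t 22.75 pos [ 473.9 -102.5  246.4] yaw -0.44 tilt 2.12 w 87.8 F [-0.2 -0.7 -0.2] q [-0.23  0.13  1.9  -0.02  1.07 -0.21]
tool shift cm [-2.82 -0.39 11.56] turn -0.4
```

Emit:
arm_command(
  increments=[
    [[-1,0,1],0],
    [[-1.5,0,2],0],
    [[0,-0.2,2.5],0],
    [[0,0,2.5],0],
    [[0,0,2],0],
    [[0,0,1],0],
    [[0,0,0],0],
    [[0,0,0],0],
  ],
)

```text
t: 23.55
ee_pos: [446.4, -96.1, 129.7]
orientation: [3.119, 0.003, 0.04]
ft_force: [-0.5, 0.8, -0.2]
width: 88.0
```

```bash
python3 -c "
from h import *
go(449,-101.2,97,0)"
```

```text
t 23.55 pos [446.4 -96.1 129.7] yaw 0.12 tilt 1.95 w 88.0 F [-0.5  0.8 -0.2] q [-0.23  0.26  2.06 -0.02  0.79 -0.21]
tool shift cm [0.18 0.44 3.29] turn 0.1
```

Emit:
arm_command(
  increments=[
    [[0.2,0.4,0.5],0],
    [[0,0,1.2],0],
    [[0,0,0.6],0],
    [[0,0,0],0],
  ],
)

```text
t: 23.95
ee_pos: [451.1, -101.2, 107.2]
orientation: [3.117, 0.003, 0.047]
ft_force: [0.2, -0.4, -0.5]
width: 88.0
```

```bash
python3 -c "
from h import *
go(449,-101.2,97,0)
overlay('k1',200,170,100,100,6)"
```

```text
t 23.95 pos [ 451.1 -101.2  107.2] yaw 0.14 tilt 2.21 w 88.0 F [ 0.2 -0.4 -0.5] q [-0.23  0.31  2.07 -0.02  0.73 -0.22]
tool shift cm [-0.24 -0.03  1.02] turn 0.1
```

View pics/k1.png

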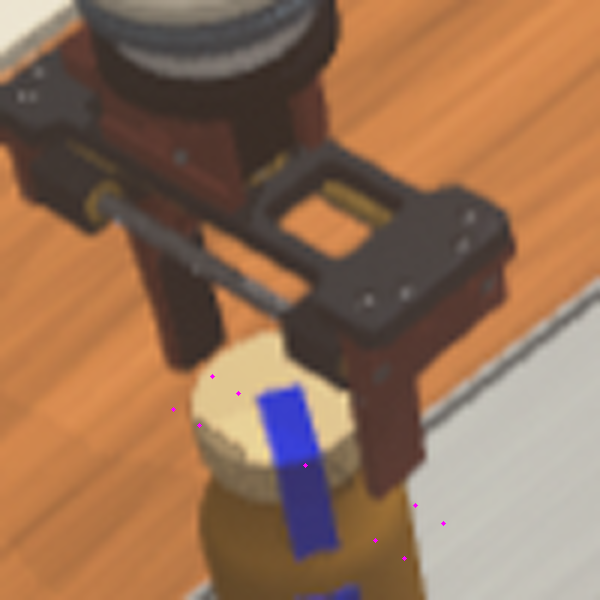

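Emit:
arm_command(
  increments=[
    [[-0.2,0,0.6],0],
    [[0,0,0.4],0],
    [[0,0,0],0],
  ],
)

```text
t: 24.3
ee_pos: [449.6, -101.6, 96.9]
orientation: [3.117, 0.003, 0.048]
ft_force: [0.9, -0.1, -0.3]
width: 88.2
```

Emit:
arm_command(
  increments=[
    [[0,0,0],0],
    [[0,0,0],0],
    [[0,0,0],0],
    [[0,0,0],0],
    [[0,0,0],0],
    [[0,0,0],0],
  ],
  gripper=0,
)

```text
t: 24.9
ee_pos: [449.5, -101.6, 97.0]
orientation: [3.117, 0.003, 0.048]
ft_force: [1.0, -0.4, -0.9]
width: 61.8
```

```bash
python3 -c "
from h import *
go(449,-101.2,97,0)"
```

```text
t 24.9 pos [ 449.5 -101.6   97. ] yaw 0.14 tilt 2.25 w 61.8 F [ 1.  -0.4 -0.9] q [-0.24  0.33  2.08 -0.02  0.7  -0.22]
tool shift cm [-0.05 -0.04  0.  ] turn 0.1
```

Emit:
arm_command(
  increments=[
    [[0,0,-0.5],0],
    [[0,0,-1],0],
    [[0,0,-2],0],
    [[0,0,-2],0],
    [[0,0,-2],-2],
    [[0,0,-1.5],-4],
    [[0,0,-0.5],-6],
    [[0,0,0],-6],
    [[0,0,0],-6],
    [[0,0,0],-6],
    [[0,0,0],-6],
    [[0,0,0],-3],
    [[0,0,0],0],
    [[0,0,0],0],
  ],
)

```text
t: 26.3
ee_pos: [442.1, -97.8, 202.5]
orientation: [2.917, 1.08, 0.03]
ft_force: [0.3, 0.1, -4.0]
width: 61.4
```

```bash
python3 -c "
from h import *
go(625,26.5,185,39.6)
cv2.imwrite('pics/m0.png',get_image('scene')[:,:,::-1])"
```

```text
t 26.3 pos [442.1 -97.8 202.5] yaw 40.63 tilt 2.11 w 61.4 F [ 0.3  0.1 -4. ] q [-0.23  0.14  2.01 -0.02  0.96 -0.93]
tool shift cm [21.96  2.41  1.99] turn 1.0
```

View pics/m0.png

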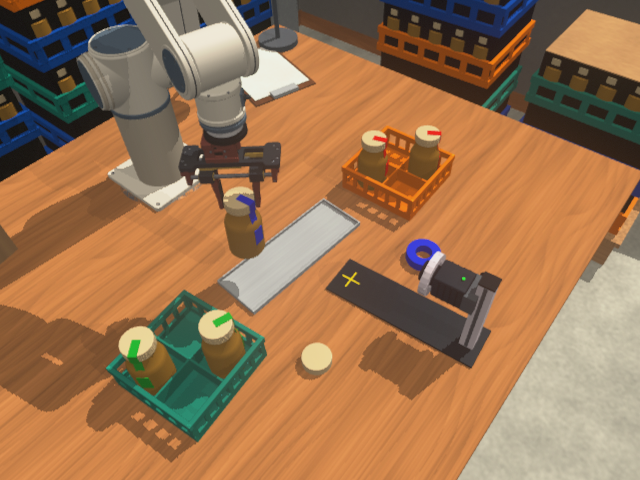

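The blue jar is held with its strip at about (258,235), turned towards the lens. The green jar stands at about (145,360) and the red one at about (373,155). I'll move the blue jar over the cross.

Emit:
arm_command(
  increments=[
    [[1,0.1,0],0.5],
    [[2,0.2,0],0.5],
    [[2.5,0.3,0],0],
    [[2.5,0.3,0],0],
    [[2.5,0.3,0],0],
    [[2.5,0.3,0],0],
    [[2.5,0.3,0],0],
    [[2.5,0.3,0],0],
    [[1.5,0.1,0],0],
    [[0.7,0,0],0],
    [[0,0,0],0],
    [[0,0,0],0],
  ],
)

```text
t: 27.55
ee_pos: [622.2, 23.2, 202.9]
orientation: [2.936, 1.033, 0.029]
ft_force: [0.2, -0.1, -4.2]
width: 61.7
```

```bash
python3 -c "
from h import *
go(625,26.5,183,39.6)
R=Ro.from_rotvec(get_obs()['orientation']).as_matrix();print(R[:,2].round(3))
cv2.imwrite('pics/m1.png',cv2.resize(get_image('scene')[140:380,240:500,::-1],None,fx=2.4,fy=2.4))"
```

```text
t 27.55 pos [622.2  23.2 202.9] yaw 38.77 tilt 1.98 w 61.7 F [ 0.2 -0.1 -4.2] q [ 0.03  0.4   1.65 -0.03  1.07 -0.63]
tool shift cm [ 0.41 -0.15  1.99] turn -0.8
[ 0.027 -0.021 -0.999]
```

View pics/m1.png

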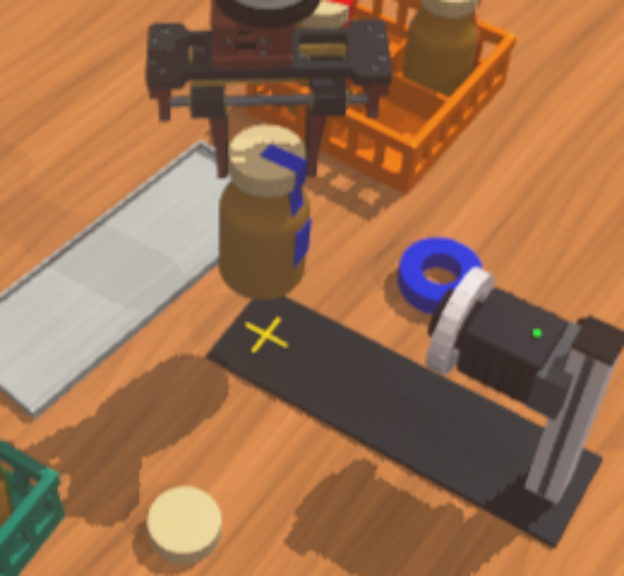

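Emit:
arm_command(
  increments=[
    [[0.2,-0.1,0.7],-0.4],
    [[0.1,0,0.8],-0.4],
    [[0,0,0.4],0],
    [[0,0,0],0],
    [[0,0,0],0],
  ],
)

```text
t: 28.1
ee_pos: [622.4, 23.8, 181.9]
orientation: [2.93, 1.051, 0.026]
ft_force: [-0.1, 0.4, -3.5]
width: 61.7
```

```bash
python3 -c "
from h import *
go(625,26.5,181.5,39.6)
a=get_image('scene')[:,:,::-1]; cv2.imwrite('pics/m2.png',cv2.resize(a[180:300,280:400],None,fx=5,fy=5,interpolation=cv2.INTER_CUBIC))
b=get_image('top')[:,:,::-1]; cv2.imwrite('pics/m2t.png',b)
print(proj('scene',[[625,26.5,160],[625,26.5,232.5],[625,26.5,87.5],[625+37.9,26.5+2.9,145.5]]).round(1))
go(625,26.5,181.5,39.6)"
```

```text
t 28.1 pos [622.4  23.8 181.9] yaw 39.49 tilt 1.91 w 61.7 F [-0.1  0.4 -3.5] q [ 0.03  0.42  1.66 -0.03  1.03 -0.64]
tool shift cm [ 0.37 -0.04  0.04] turn -0.1
[[352.4 233.2]
 [353.  208.6]
 [351.8 255.4]
 [368.  245.8]]
t 28.2 pos [622.5  23.9 182.1] yaw 39.5 tilt 1.92 w 61.4 F [ 0.5 -0.4 -3.6] q [ 0.03  0.42  1.66 -0.03  1.03 -0.64]
tool shift cm [ 0.36 -0.04  0.07] turn -0.1
```

View pics/m2.png

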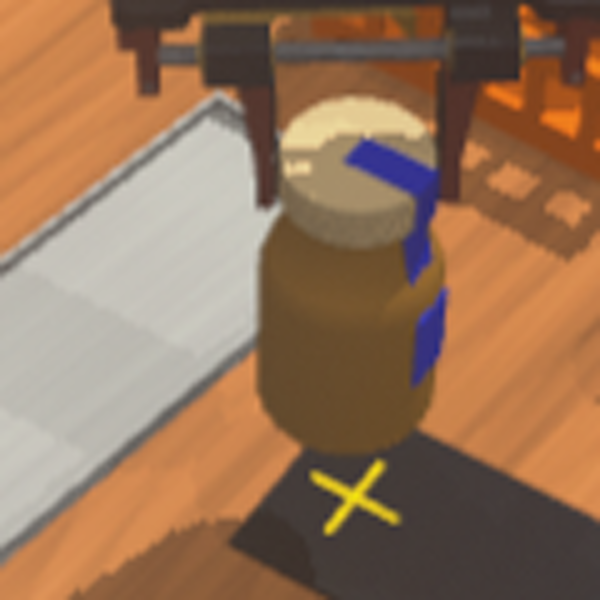

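View pics/m2t.png

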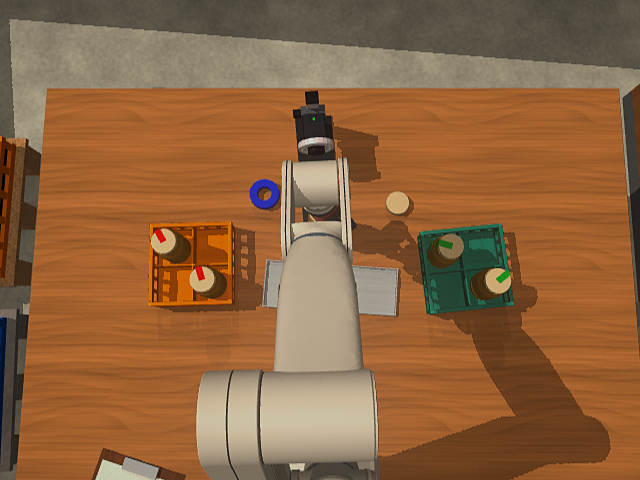

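```bash
python3 -c "
from h import *
f=lambda u,v:onz('scene',(280+(u+.5)/5-.5,180+(v+.5)/5-.5),231)
a=f(357,153);b=f(428,182);print(a,b,np.degrees(np.arctan2(b[1]-a[1],b[0]-a[0])))
im=cv2.imread('pics/m2t.png')
B=dict(green=(480,262,514,304,40,75),red=(188,262,220,300,170,6))
for k,v in seals(im,B,151).items():print(k,v)
"
```

```text
[623.74419654  21.8821688  231.        ] [654.33272952  26.4663315  231.        ] 8.52322309256066
green {'circ': array([ 473.4, -397.1,  151. ]), 'ell': array([ 471.9, -396.7,  151. ]), 'r': np.float64(32.1), 'axes': array([56.9, 62.9]), 'seal': array([ 481.1, -409.9,  151. ]), 'ds': 16.1, 'ang': -55.1}
red {'circ': array([474.1, 316.7, 151. ]), 'ell': array([472.9, 315.9, 151. ]), 'r': np.float64(30.9), 'axes': array([58.4, 60.7]), 'seal': array([487.9, 320.6, 151. ]), 'ds': 15.8, 'ang': 17.6}
```

Emit:
arm_command(
  increments=[
    [[0.3,0,-0.1],0],
    [[0,0,0],0],
    [[0,0,0],0],
    [[0,0,0],0],
    [[0,0,0],0],
  ],
)

```text
t: 28.7
ee_pos: [625.7, 26.1, 184.2]
orientation: [2.929, 1.051, 0.029]
ft_force: [0.2, -0.2, -3.2]
width: 61.5
```

```bash
python3 -c "
from h import *
go(625,26.5,182.5,39.6); print(get_obs()['qvel'].round(3))"
```

```text
t 28.7 pos [625.7  26.1 184.2] yaw 39.5 tilt 2.0 w 61.5 F [ 0.2 -0.2 -3.2] q [ 0.03  0.42  1.66 -0.03  1.04 -0.64]
tool shift cm [-0.03 -0.08  0.17] turn -0.1
[-0.001 -0.001 -0.001  0.     0.001 -0.001]
```

```bash
python3 -c "
from h import *
go(625,26.5,182.5,39.6); print(close_job())"
```

```text
t 28.7 pos [625.7  26.1 184.2] yaw 39.5 tilt 2.0 w 61.5 F [ 0.2 -0.2 -3.2] q [ 0.03  0.42  1.66 -0.03  1.04 -0.64]
tool shift cm [-0.03 -0.08  0.17] turn -0.1
the job is handed in; nothing more can be done
None
```

The green-sealed jar is in the green crate and the red-sealed jar in the orange crate, both released. I handed in at 28.7 s of the 67 s allowed, with the blue-sealed jar held over the yellow cross, seal towards the lens. `close_job()` gave no verdict, so what follows is from my own checks.

**Crate jars:** the last top picture shows both upright, with their caps about 6 mm (green) and 4 mm (red) from their pocket centres. The jars already in the crates, the roll and the spare cap look unmoved by eye.

**Blue jar:**
- **Position:** the tool was about 1 mm sideways from the cross. I put the jar's middle at about 162 mm for the 160 mm wanted. I took no picture after the last small shift of about 4 mm.
- **Tilt:** the tool leaned 2.0 degrees, which the interface cannot correct.
- **Grip:** the opening was 61.5 mm on the 62 mm cap and the joints were at rest.

**Readings that disagreed:**
- **Fingertip height:** in the scene camera the fingertips appeared about 22 mm higher than the reported TCP. I gripped by the picture, and the jars met the crate floors at the height this predicted.
- **Seal direction:** it is about 0 degrees off the lens axis by the top view and about 4 degrees off by the scene view. The limit is 15.
- **Blue jar in the scene view:** it showed about 2 pixels (5 mm) lower than predicted, against the 22 mm tolerance.
- **Red jar set-down:** the wrist force reached about 38 N as it touched the crate floor.

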